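# Stack the spacer rings on the grinding spindle

### The arm

A 7-joint arm with a two-finger parallel gripper is mounted at the origin on the work surface. World frame = base frame: x ahead of the robot, y to its left, z up, the work surface at z = 0. Lengths are in m, angles in rad, forces in N, time in s.
With the tool pointing down it reaches from about 0.425 to 0.875 m from the base axis. Payload 4.7 kg.
Tool frame: the origin (TCP) lies at the very end of the fingers, on their centre line; the grasp point (between the pads) lies 19 mm behind it; z points along the fingers, y is the line along which they close (so a half turn about z gives the same grasp; the last joint's range is limited). The gripper opens to 87 mm and grips with 3 to 60 N. Pads are 19 mm wide; open, the fingers measure 117 mm over their backs; the gripper's body (75 mm by 190 mm) begins 51 mm behind the grasp point.
Start: joints at [1.144, 0.321, -0.07, 1.45, 0.023, 1.371, -0.057], TCP at [0.277, -0.588, 0.194] pointing down, gripper open.
Joint ranges: [-2.86, 2.86], [-0.3, 2.09], [-1.38, 1.24], [0.06, 2.45], [-1.56, 4.7], [0.09, 2.05], [-2.69, 2.69]. Speed limits (rad/s): [2.57, 2.57, 3.14, 3.14, 3.14, 3.14, 3.14].

### API

Orientations are given as a rotation vector (axis times angle).
In Python, from bench import ctrl, get_image, job gives the robot as it stands.
- The arm moves only by the shell command python3 -m crank 'ROWS' [FORCE]. ROWS is JSON, a list that holds one entry, the list of rows, each a list of 5 numbers: the shift along the tool's x, y, z in mm, then the turn about the tool's z in rad, then the closure, from -1 (fully open) to 1 (shut), so that 0 is half open. A call has 1 to 10 rows; each row shifts and turns the commanded pose from where the row before left it, along the tool's axes as they then stand; what a row does not reach is not made up. A row lasts 1/12 s, in which the tool goes at most 41.7 mm and 7.16 degrees, less where a joint would pass 70% of its speed; a pose out of reach is approached as far as the arm can. A call with a gripper value outside its range is refused whole. The fingers move at their own pace and stop on an object; FORCE is the grip in N (left out, the last holds). Time passes only in rows, so rows that do not move let the fingers close. It gives the time, the measured TCP pose, the force, the opening and the grip force at its end, in the units of the state.
- ctrl.get_state(): the state, without advancing time (a new reading comes with each control period).
- get_image(name): name is "side" or "top" or "wrist"; returns a dict with "pixels" (420x560x3 uint8, red, green, blue), "fx", "fy", "cx", "cy" (pixels), "T" (4x4, takes a point from camera to world coordinates); the wrist camera has in their place "T_tool_cam" (4x4, takes a point from camera to tool coordinates, whose origin is the TCP and whose axes are the flange's). Camera axes: x right, y down, z forward; pixel columns grow to the right and rows downward; lengths in m; the calibration is good to about 2 mm. The wrist camera is an equidistant fisheye: a pixel r from the principal point sees the ray r / f radians off the axis. A picture is of the moment at which its call begins: read the wrist's pose just before it. There is no depth.
- job.close_job(): hands the job in; it is judged then, once.
The state is a dict: "time": time; "joint_positions": joint angles; "qd": joint speeds; "joint_torque": joint torques, N m; "position": TCP position; "tool_rot": TCP orientation; "ft_force": force on the tool from outside, world axes, zero at the start; "torque": the same for the moment, N m; "grip_width": opening from 0.0 (shut) to 1.0 (fully open); "grip_force": force on a finger pad.
Only numpy, scipy, OpenCV 4.12 (cv2) and the standard library are available. Lean on these libraries where they do the work, as an engineer would, in place of code of your own. Each camera call takes 0.05 s, during which the arm holds its last target. There are 200 camera calls.

### The job

Build up the bare grinding spindle for the stone carver: thread the three loose steel spacer rings onto the upright spindle one at a time, the largest first, then the medium one, then the smallest on top. Press each one past the two bowed retaining springs and gently down until it lies flat and fully home before fetching the next, never pressing or dropping it on the spindle block with more than 30 newtons, and leave the other tools and stones where they are.

Things in the scene. Friction and masses are not known exactly. Their poses are not given: they have to be found in the camera images.
- stand: Dark steel spindle block lying on the table: a fixed plate 130 x 120 x 22 mm, origin at the centre of its underside, z up. A bright upright steel spindle, 20 mm in diameter, rises from it, clamped firm in an adjusting slot: its axis stands up to 12 mm from the plate's centre along the plate's x and up to 5 mm along y. This offset is NOT in any measured pose; find it by feel or sight
- seat (a point): Centre of the top face of the spindle block's plate, 22 mm above the table, axes as stand. The largest ring must lie at this height. It is a point of the plate, not of the spindle, whose axis may be off to any side (see stand)
- tip_level (a point): 60 mm straight above seat: the height of the spindle's flat top, 17 mm across. From there it widens over 4 mm downward to its full 20 mm. A point of the plate: it is not exactly over the spindle
- spring_level (a point): 45 mm straight above seat: the height where the two bowed retaining springs, on the spindle's +x and -x sides (plate axes), stand widest, 3.5 mm proud of it; they run out 10 mm above and below. A ring must be pushed past them with about 5 to 15 N. Below them it is loose on the spindle
- ring_large: Loose plain steel ring lying flat on the table: outer diameter 54 mm, 14 mm thick, bore 23 mm, about 0.2 kg. Origin at its very centre (mid-thickness), z along the bore. Both faces alike
- ring_medium: Loose plain steel ring lying flat on the table: outer diameter 44 mm, 12 mm thick, bore 23 mm, about 0.11 kg. Origin at its very centre, z along the bore
- ring_small: Loose plain steel ring lying flat on the table: outer diameter 34 mm, 10 mm thick, bore 23 mm, about 0.045 kg. Origin at its very centre, z along the bore
- chisel: Bystander: steel stone chisel lying along its x, 200 mm long, 18 mm thick, origin below its middle
- offcut: Bystander: marble offcut, 62 x 50 x 47 mm, origin at the centre of its underside
- tin: Bystander: dark tin can, 56 mm in diameter, 55 mm tall, origin at the centre of its underside
- spanner: Bystander: steel spanner lying flat near the robot, origin at its middle
- dust_brush: Bystander: brush lying on the table at the left, origin at its middle
- rubbing_stone: Bystander: grey rubbing stone, 100 x 40 x 25 mm, origin at the centre of its underside
Things that resemble listed ones, but are neither listed nor needed, are in the scene too. What is shaped like the ring_medium but orange or pink is not meant.

How it is judged:
On the way, in this order (a step that is already met when the one before it is completed fails the run):
1. the largest ring lies flat on the plate, around the spindle (horizontal distance between ring_large and seat below 0.017 m and z of ring_large in the frame of seat below 0.0095 m and angle between the z axis of ring_large and the z axis of stand, either way round below 0.1 rad), for 0.2 s.
2. the medium ring lies flat on the largest, around the spindle (horizontal distance between ring_medium and seat below 0.017 m and z of ring_medium in the frame of seat below 0.0225 m and angle between the z axis of ring_medium and the z axis of stand, either way round below 0.1 rad), for 0.2 s.
3. the smallest ring lies flat on the medium, around the spindle (horizontal distance between ring_small and seat below 0.017 m and z of ring_small in the frame of seat below 0.0335 m and angle between the z axis of ring_small and the z axis of stand, either way round below 0.1 rad), for 0.2 s.
At the end, for the whole second after the job is handed in: All three rings are threaded on the spindle, largest at the bottom, then medium, then smallest; each lies flat (within 0.1 rad) and fully home (within 2.5 mm of its height: ring centres 7, 20 and 31 mm above the plate's top, and within 17 mm of the plate's centre), and all are at rest (all of step 1 and all of step 2 and all of step 3 and z of ring_medium in the frame of seat above 0.0175 m and z of ring_small in the frame of seat above 0.0285 m and linear speed of each of ring_large, ring_medium, ring_small below 0.02 m/s); the robot touches nothing.
It fails at once if a ring is pressed or dropped on the spindle or its block with more than 30 N (contact force between any of ring_large, ring_medium, ring_small and stand above 30 N).
It fails at once if a bystander is shifted by more than 30 mm (distance of any of chisel, offcut, tin, spanner, dust_brush, rubbing_stone from where it was at the start of the episode above 0.03 m).
It also fails if it takes over 72 s, if anything falls off the work surface, if the arm or the gripper's body presses on something with over 40 N, if the wrist force passes 120 N, or if a joint passes its speed limit or range.

## Working session

There is one attempt and no reset: what is moved stays moved. The work goes in short steps, Python scripts to look and compute and a shell command to move; the robot and the scene stay as the last step left them, time stands still between calls to the robot, and variables do not carry over. Pictures are saved under pics/ and viewed, at most 10 in all, crops included, and the job is handed in when it is done.

```bash
ls; mkdir -p pics; python3 - <<'E'
from bench import ctrl,get_image,job
import cv2,json
s=ctrl.get_state();print(s)
for n in("top","side"):
    im=get_image(n);cv2.imwrite(f"pics/{n}0.png",im["pixels"][:,:,::-1]);print(n,im["fx"],im["fy"],im["cx"],im["cy"],im["T"])
E
```

```text
pics
{'time': 0.0, 'joint_positions': array([ 1.14408308,  0.32179542, -0.07011629,  1.45168489,  0.02260024,
        1.37079671, -0.05689241]), 'qd': array([-8.31106154e-04, -7.89353332e-05,  6.92538731e-04,  9.94928141e-04,
       -1.27836342e-03, -3.12463216e-04, -3.87892567e-04]), 'joint_torque': array([-1.58591829e-04, -4.91292894e+01, -4.04268745e-01, -3.12525451e+01,
       -6.39376324e-02,  4.37380420e-02,  1.98703301e-04]), 'position': array([ 0.27704755, -0.58732358,  0.19337476]), 'tool_rot': array([-3.06378471e+00, -6.86539975e-01,  7.87696716e-04]), 'ft_force': array([-0.58441321, -0.01944333, -0.07621075]), 'torque': array([-0.00666494, -0.04535123,  0.00201395]), 'grip_force': 0.0, 'grip_width': 1.0005114971067228}
top 514.2583701207574 514.2583701207574 278.76729944566245 210.31024082958854 [[ 0.01668957 -0.99775165  0.06490839  0.41356942]
 [-0.99948186 -0.01486114  0.02855097 -0.06867843]
 [-0.02752216 -0.06535127 -0.9974827   1.37039093]
 [ 0.          0.          0.          1.        ]]
side 448.5405518658409 448.5405518658409 283.8344684648121 215.0533893822318 [[-0.99597853 -0.06933353  0.05674176  0.41648854]
 [-0.0889516   0.68965355 -0.71865541  0.78619046]
 [ 0.01069476 -0.72081263 -0.69304746  0.89056132]
 [ 0.          0.          0.          1.        ]]
```

View pics/top0.png

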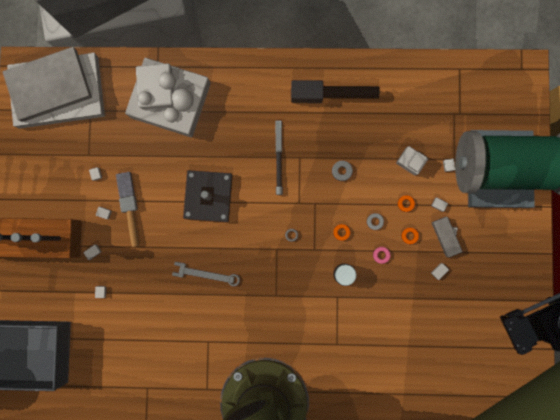

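View pics/side0.png

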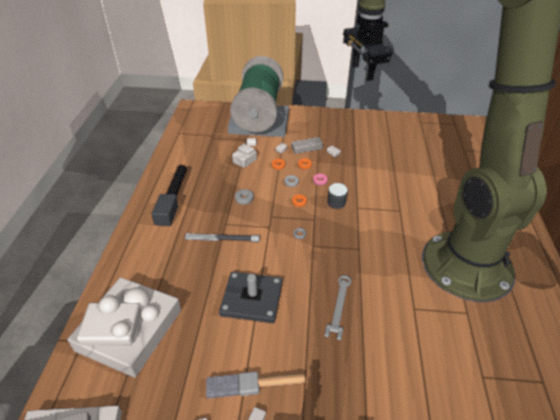

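Top view: the spindle block is at about (208,195). Grey ring candidates are at (342,171), (376,221) and (292,235), going from large to small. The orange/pink rings at (342,232), (407,203), (411,236) and (382,255) are decoys. I'll measure these and confirm them in an enlarged crop.

```bash
cat > h.py <<'E'
import numpy as np,cv2
from scipy.spatial.transform import Rotation as R
from bench import ctrl,get_image,job
def ray(im,u,v):
    return np.array([(u-im["cx"])/im["fx"],(v-im["cy"])/im["fy"],1.])
def onplane(im,u,v,z):
    T=im["T"];d=T[:3,:3]@ray(im,u,v);o=T[:3,3];return o+d*(z-o[2])/d[2]
def project(im,p):
    T=im["T"];c=T[:3,:3].T@(np.asarray(p)-T[:3,3]);return im["cx"]+im["fx"]*c[0]/c[2],im["cy"]+im["fy"]*c[1]/c[2]
def wrist():
    s=ctrl.get_state();im=get_image("wrist")
    return s,im
def wproj(s,im,p):   # world -> wrist pixel
    q=R.from_rotvec(s["tool_rot"]).as_matrix().T@(np.asarray(p)-s["position"])
    C=im["T_tool_cam"];c=C[:3,:3].T@(q-C[:3,3]);th=np.arctan2(np.hypot(c[0],c[1]),c[2]);ph=np.arctan2(c[1],c[0])
    return im["cx"]+im["fx"]*th*np.cos(ph),im["cy"]+im["fy"]*th*np.sin(ph)
def wplane(s,im,u,v,z):  # wrist pixel -> world at height z
    a=(u-im["cx"])/im["fx"];b=(v-im["cy"])/im["fy"];th=np.hypot(a,b);k=np.sin(th)/max(th,1e-9)
    C=im["T_tool_cam"];M=R.from_rotvec(s["tool_rot"]).as_matrix()
    o=s["position"]+M@C[:3,3];d=M@C[:3,:3]@np.array([a*k,b*k,np.cos(th)])
    return o+d*(z-o[2])/d[2]
def rows(s,p,yaw=None):  # shift in tool axes mm to reach p
    M=R.from_rotvec(s["tool_rot"]).as_matrix();return np.round(M.T@(np.asarray(p)-s["position"])*1000,1)
E
python3 - <<'E'
from h import *
im=get_image("top");px=im["pixels"]
for n,(u,v),h in(("L",(342,171),.014),("M",(376,221),.012),("S",(292,235),.010)):
    r=16; c=px[v-r:v+r,u-r:u+r].astype(int)
    m=((c.max(2)-c.min(2))<30).astype(np.uint8)
    k,l,st,ce=cv2.connectedComponentsWithStats(m)
    i=max(range(1,k),key=lambda i:st[i,4]);cn,_=cv2.findContours((l==i).astype(np.uint8),cv2.RETR_EXTERNAL,cv2.CHAIN_APPROX_NONE)
    (cx,cy),ax,_=cv2.fitEllipse(max(cn,key=len));p=onplane(im,u-r+cx,v-r+cy,h)
    print(n,u-r+cx,v-r+cy,"world",p.round(4),"diam mm",[round((a+1)*(im["T"][2,3]-h)/im["fx"]*1000) for a in ax],"reach",np.hypot(*p[:2]).round(3))
c=px[150:280,270:430];d=px[160:230,170:240]
a=cv2.resize(c,None,fx=3,fy=3,interpolation=3);b=cv2.resize(d,(300,390),interpolation=3)
b=cv2.resize(px[162:228,178:238],(300,330),interpolation=3);b=np.vstack([b,np.zeros((60,300,3),np.uint8)])
cv2.imwrite("pics/c1.png",np.hstack([a,b])[:,:,::-1])
E
```

```text
L 341.9323949813843 170.41931819915771 world [ 0.6102 -0.1954  0.014 ] diam mm [53, 55] reach 0.641
M 374.94327545166016 221.22168731689453 world [ 0.477  -0.2834  0.012 ] diam mm [42, 45] reach 0.555
S 291.4792585372925 234.71955490112305 world [ 0.438  -0.0644  0.01  ] diam mm [33, 34] reach 0.443
```

View pics/c1.png

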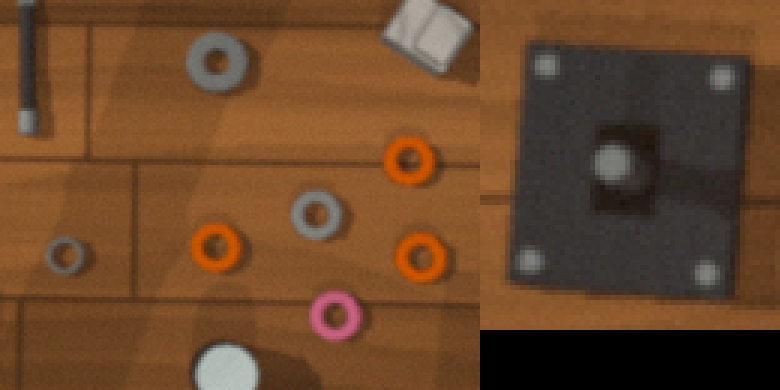

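The crop confirms it: the plain grey steel rings at top-view pixels (342,170), (375,221) and (291,235) measure 54, 44 and 34 mm. They match ring_large, ring_medium and ring_small, and every other ring is orange or pink. The spindle tip is near (205,194), left of the plate's centre. Next I'll work out the plate pose and the first move.

```bash
python3 - <<'E'
from h import *
im=get_image("top");f=lambda a,b:onplane(im,178+(a-480-2)/5,162+(b-2)/5,.024)
B=[f(547,65),f(722,77),f(530,261),f(706,273)]
c=np.mean(B,0);ax=(B[0]-B[2]+B[1]-B[3])/2;ay=(B[0]-B[1]+B[2]-B[3])/2
print("plate",c.round(4),ax.round(4),ay.round(4),"yaw deg",np.degrees(np.arctan2(ax[1],ax[0])),np.degrees(np.arctan2(-ay[0],ay[1])))
t=onplane(im,178+(613-482)/5,162+160/5,.082);print("tip",t.round(4),"off",t-c)
s=ctrl.get_state();M=R.from_rotvec(s["tool_rot"]).as_matrix();print(M.round(3))
print("tool y deg",np.degrees(np.arctan2(M[1,1],M[0,1])))
w=get_image("wrist");print(w["T_tool_cam"].round(4),w["fx"],w["cx"],w["cy"])
E
```

```text
plate [0.5379 0.1605 0.024 ] [ 0.104  -0.0061  0.    ] [0.005  0.0932 0.    ] yaw deg -3.3344886297505836 -3.1004526517689337
tip [0.5359 0.1574 0.082 ] off [-0.00202367 -0.00309693  0.058     ]
[[ 0.904  0.427 -0.001]
 [ 0.427 -0.904  0.001]
 [-0.    -0.001 -1.   ]]
tool y deg -64.74171488210062
[[ 9.000e-04 -9.657e-01 -2.598e-01  7.090e-02]
 [ 1.000e+00  6.000e-04  1.400e-03  5.000e-04]
 [-1.200e-03 -2.598e-01  9.657e-01 -1.891e-01]
 [ 0.000e+00  0.000e+00  0.000e+00  1.000e+00]] 325.19226210127806 274.7186546368791 210.6124398815278
```

```bash
python3 -m crank '[[[0,0,0,-0.119,-1],[0,0,0,-0.119,-1],[0,0,0,-0.119,-1],[0,0,0,-0.119,-1],[0,0,0,-0.119,-1],[0,0,0,-0.119,-1],[0,0,0,-0.12,-1],[0,0,0,-0.12,-1],[0,0,0,-0.12,-1]]]' 50
python3 -m crank '[[[29.3,22.1,4.5,0,-1],[29.3,22.1,4.5,0,-1],[29.3,22.1,4.5,0,-1],[29.3,22.1,4.5,0,-1],[29.3,22.1,4.5,0,-1],[29.3,22.1,4.5,0,-1],[29.3,22.1,4.5,0,-1]]]'
python3 -m crank '[[[29.3,22.1,4.5,0,-1],[29.3,22.1,4.5,0,-1],[29.3,22.1,4.5,0,-1],[29.3,22.1,4.5,0,-1],[29.3,22.1,4.5,0,-1],[29.3,22.1,4.5,0,-1],[29.3,22.1,4.5,0,-1],[0,0,0,0,-1],[0,0,0,0,-1]]]'
python3 - <<'E'
from h import *
s,im=wrist();cv2.imwrite("pics/w1.png",im["pixels"][:,:,::-1]);np.save("w1.npy",im["pixels"])
M=R.from_rotvec(s["tool_rot"]).as_matrix();print(s["time"],s["position"],M.round(3))
print("L expect",wproj(s,im,[.6102,-.1954,.014]))
E
```

```text
time: 1.0
position: [0.2772, -0.5878, 0.1943]
tool_rot: [-2.276, -2.165, -0.0]
ft_force: [-0.5, 0.7, 0.5]
grip_width: 1.001
grip_force: 0.0
time: 1.58
position: [0.444, -0.3903, 0.1629]
tool_rot: [2.283, 2.158, -0.0]
ft_force: [1.2, -0.7, -0.4]
grip_width: 1.004
grip_force: 0.0
time: 2.33
position: [0.6103, -0.1919, 0.1308]
tool_rot: [-2.275, -2.164, -0.001]
ft_force: [-0.2, -0.8, 0.0]
grip_width: 1.001
grip_force: 0.0
2.3333 [ 0.6102786  -0.19191084  0.13080419] [[ 0.05   0.999 -0.   ]
 [ 0.999 -0.05   0.002]
 [ 0.002 -0.001 -1.   ]]
L expect (np.float64(274.35348538206273), np.float64(202.17051634286412))
```

View pics/w1.png

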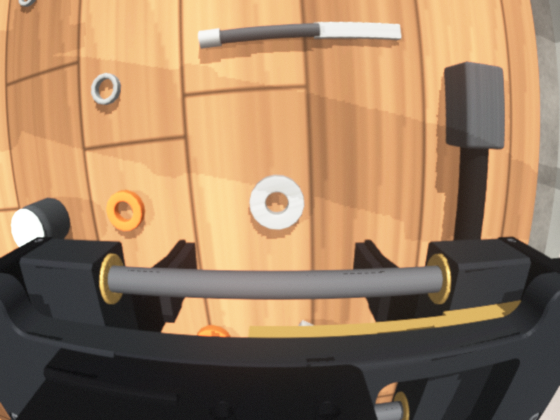

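The wrist view shows the large ring at (276,202), between the fingers and within 2 px of the predicted position. The chisel and brush are clear. I'll refine by fitting an ellipse.

```bash
cat >> h.py <<'E'
def ringfit(s,im,p,h,d,rw=None):
    """outer-contour centre of grey ring near predicted world p -> world centre at height h"""
    u,v=map(int,np.round(wproj(s,im,[p[0],p[1],h])))
    u2,_=wproj(s,im,[p[0]+d*.75,p[1],h]);r=int(abs(u2-u))+4
    hs=cv2.cvtColor(im["pixels"][v-r:v+r,u-r:u+r],cv2.COLOR_RGB2HSV)
    m=((hs[...,1]<70)&(hs[...,2]>70)).astype(np.uint8)
    k,l,st,_=cv2.connectedComponentsWithStats(m);i=max(range(1,k),key=lambda i:st[i,4])
    cn,_=cv2.findContours((l==i).astype(np.uint8),cv2.RETR_EXTERNAL,cv2.CHAIN_APPROX_NONE)
    pts=max(cn,key=len)[:,0].astype(float);W=np.array([wplane(s,im,u-r+a,v-r+b,h)[:2] for a,b in pts]).astype(np.float32)
    (c,rad)=cv2.minEnclosingCircle(W);e=cv2.fitEllipse(W*1000)
    print("circle",np.round(c,4),"d",round(rad*2000,1),"ellipse",np.round(e[0],1),np.round(e[1],1));return np.array(e[0])/1000
E
python3 - <<'E'
from h import *
s,im=wrist();c=ringfit(s,im,[.6102,-.1954],.012,.054)
print(rows(s,[*c,.003]),ctrl.get_state()["position"])
E
```

```text
circle [ 0.6125 -0.1962] d 55.4 ellipse [ 612.1 -196.3] [52.7 54.2]
[ -1.2   3.1 128. ] [ 0.60864605 -0.19670931  0.13119841]
```

```bash
python3 -m crank '[[[0,0,40,0,-1],[0,0,30,0,-1],[0,0,0,0,-1],[0,0,0,0,-1],[0,0,0,0,-1]]]'
python3 - <<'E'
from h import *
for i in range(3):
    s,im=wrist();print(s["time"],s["position"].round(4),R.from_rotvec(s["tool_rot"]).as_matrix().round(3)[:,1]);c=ringfit(s,im,[.611,-.1954],.012,.054)
    print(rows(s,[*c,.003]))
E
```

```text
time: 2.85
position: [0.6098, -0.1973, 0.0633]
tool_rot: [2.283, 2.155, 0.001]
ft_force: [0.3, 0.1, -0.1]
grip_width: 0.999
grip_force: 0.0
2.85 [ 0.6098 -0.1973  0.0633] [ 0.998 -0.058  0.002]
circle [ 0.6125 -0.196 ] d 55.6 ellipse [ 612.1 -196.1] [52.6 54.6]
[ 1.4  2.1 60.3]
2.9 [ 0.6105 -0.197   0.064 ] [ 0.998 -0.057  0.004]
circle [ 0.6125 -0.196 ] d 55.6 ellipse [ 612.2 -196. ] [52.6 54.7]
[ 1.2  1.3 61. ]
2.95 [ 0.6108 -0.1967  0.0642] [ 0.998 -0.057  0.004]
circle [ 0.6122 -0.1959] d 55.5 ellipse [ 612.1 -196. ] [52.5 54.7]
[ 0.9  1.  61.2]
```

```bash
python3 -m crank '[[[1,1.2,25,0,-1],[0,0,20,0,-1],[0,0,10,0,-1],[0,0,4.5,0,-1],[0,0,0,0,1],[0,0,0,0,1],[0,0,0,0,1],[0,0,0,0,1],[0,0,0,0,1],[0,0,0,0,1]]]' 50
```

```text
time: 3.83
position: [0.6108, -0.1949, 0.0026]
tool_rot: [2.282, 2.158, 0.0]
ft_force: [0.1, 0.4, 0.7]
grip_width: 0.632
grip_force: 0.0
```

```bash
python3 -m crank '[[[0,0,0,0,1],[0,0,0,0,1],[0,0,-10,0,1],[0,0,-20,0,1],[0,0,-30,0,1],[0,0,-35,0,1],[0,0,-20,0,1],[0,0,0,0,1]]]' 50
```

```text
time: 4.5
position: [0.6142, -0.1954, 0.124]
tool_rot: [2.276, 2.152, 0.007]
ft_force: [0.7, -0.3, 0.5]
grip_width: 0.045
grip_force: 0.0
```

The grasp missed: the fingers are nearly shut. I'll open them and check the ring.

```bash
python3 -m crank '[[[0,0,0,0,-1],[0,0,0,0,-1],[0,0,0,0,-1],[0,0,0,0,-1],[0,0,0,0,-1],[0,0,0,0,-1],[0,0,0,0,-1],[0,0,0,0,-1]]]' 50
python3 - <<'E'
from h import *
s,im=wrist();cv2.imwrite("pics/w2.png",im["pixels"][:,:,::-1])
print(s["position"],s["tool_rot"],s["grip_width"]);c=ringfit(s,im,[.611,-.1954],.012,.054);print(rows(s,[*c,.003]))
E
```

```text
time: 5.17
position: [0.6103, -0.1947, 0.1167]
tool_rot: [-2.282, -2.158, 0.0]
ft_force: [1.9, -0.4, -0.1]
grip_width: 0.566
grip_force: 0.0
[ 0.61034162 -0.19465365  0.11667723] [-2.28237287e+00 -2.15825880e+00  3.31058659e-04] 0.5660339175121362
circle [ 0.6128 -0.1962] d 55.5 ellipse [ 612.2 -196.2] [52.7 54.3]
[ -1.4   1.9 113.7]
```

View pics/w2.png

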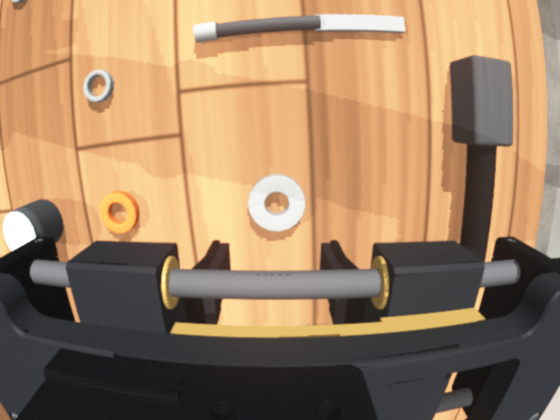

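Seen in the wrist view at (276,202), the ring hasn't moved; I just lifted too soon. I'll go down again, close, and check the grip before lifting.

```bash
python3 -m crank '[[[-1.3,1.6,0,0,-0.5],[0,0,20,0,-0.5],[0,0,35,0,-0.5],[0,0,35,0,-0.5],[0,0,15,0,-0.5],[0,0,8,0,-0.5],[0,0,0,0,-0.5]]]' 50
python3 -m crank '[[[0,0,0,0,1],[0,0,0,0,1],[0,0,0,0,1],[0,0,0,0,1],[0,0,0,0,1],[0,0,0,0,1],[0,0,0,0,1],[0,0,0,0,1]]]' 50
```

```text
time: 5.8
position: [0.6106, -0.1958, 0.0019]
tool_rot: [-2.28, -2.156, 0.002]
ft_force: [0.1, 0.3, 0.3]
grip_width: 0.743
grip_force: 0.0
time: 6.47
position: [0.612, -0.1962, 0.0041]
tool_rot: [2.283, 2.158, -0.0]
ft_force: [-0.1, 0.6, -1.0]
grip_width: 0.229
grip_force: 0.0
```

```bash
python3 - <<'E'
from h import *
s,im=wrist();a=im["pixels"]
print(s["position"],s["grip_width"],[wproj(s,im,[.6122,-.196,z]) for z in(0,.014)], wproj(s,im,s["position"]))
b=get_image("side");u,v=map(int,project(b,[.611,-.196,.03]));t=get_image("top")
c=cv2.resize(b["pixels"][v-40:v+30,u-40:u+40],(480,420),interpolation=3)
cv2.imwrite("pics/w3.png",np.hstack([a[:,:],c])[:,:,::-1][:,140:940])
E
```

```text
[ 0.61198536 -0.1961541   0.00406923] 0.2293663044183351 [(np.float64(274.35637203710337), np.float64(238.35325444864995)), (np.float64(274.35189161626295), np.float64(246.44932196149878))] (np.float64(274.0231555196976), np.float64(240.84831058953947))
```

View pics/w3.png

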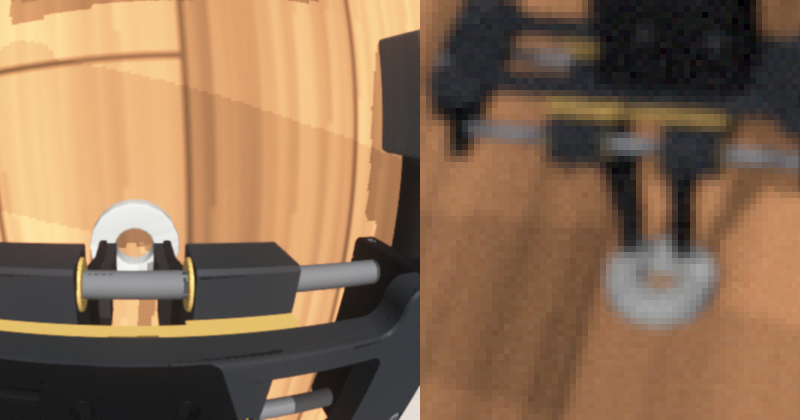

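The wrist and side views show the fingertips over the ring, with the bore at (135,243) between them and the ring undisturbed. So the true tips are higher than the pose says. I'll open and feel for the surface.

```bash
python3 -m crank '[[[0,0,0,0,-0.5],[0,0,0,0,-0.5],[0,0,0,0,-0.5],[0,0,0,0,-0.5],[0,0,0,0,-0.5],[0,0,0,0,-0.5],[0,0,0,0,-0.5],[0,0,0,0,-0.5],[0,0,2,0,-0.5],[0,0,2,0,-0.5]]]' 50
python3 -m crank '[[[0,0,2,0,-0.5],[0,0,2,0,-0.5],[0,0,0,0,-0.5]]]'
python3 -c "
from h import *
s=ctrl.get_state();print(s['position'],s['ft_force'])"
```

```text
time: 7.45
position: [0.6121, -0.1962, -0.0001]
tool_rot: [2.282, 2.158, 0.0]
ft_force: [-0.8, 0.4, -0.1]
grip_width: 0.72
grip_force: 0.0
time: 7.7
position: [0.6115, -0.196, -0.0048]
tool_rot: [-2.282, -2.158, 0.001]
ft_force: [-0.6, 0.2, -0.5]
grip_width: 0.744
grip_force: 0.0
[ 0.61145648 -0.19604839 -0.00477797] [-0.58809673  0.21514922 -0.53959829]
```

```bash
python3 -m crank '[[[0,0,2,0,-0.5],[0,0,2,0,-0.5],[0,0,2,0,-0.5],[0,0,0,0,-0.5]]]'|grep -E "pos|ft"
python3 -m crank '[[[0,0,2,0,-0.5],[0,0,2,0,-0.5],[0,0,0,0,-0.5]]]'|grep -E "pos|ft"
```

```text
position: [0.6116, -0.196, -0.0106]
ft_force: [-1.1, -0.9, -0.9]
position: [0.6116, -0.196, -0.0146]
ft_force: [0.0, 0.9, -0.4]
```

```bash
python3 -m crank '[[[0,0,1.5,0,-0.5],[0,0,1.5,0,-0.5],[0,0,0,0,-0.5]]]'|grep -E "pos|ft"
python3 -m crank '[[[0,0,1,0,-0.5],[0,0,1,0,-0.5],[0,0,0,0,-0.5]]]'|grep -E "pos|ft"
python3 - <<'E'
from h import *
b=get_image("side");u,v=map(int,project(b,[.611,-.196,.03]))
cv2.imwrite("pics/s4.png",cv2.resize(b["pixels"][v-50:v+40,u-50:u+50],(800,600),interpolation=3)[:,:,::-1])
E
```

```text
position: [0.6117, -0.1961, -0.0174]
ft_force: [0.3, -0.1, 0.3]
position: [0.6118, -0.1961, -0.0192]
ft_force: [-1.6, -0.7, -0.3]
```

View pics/s4.png

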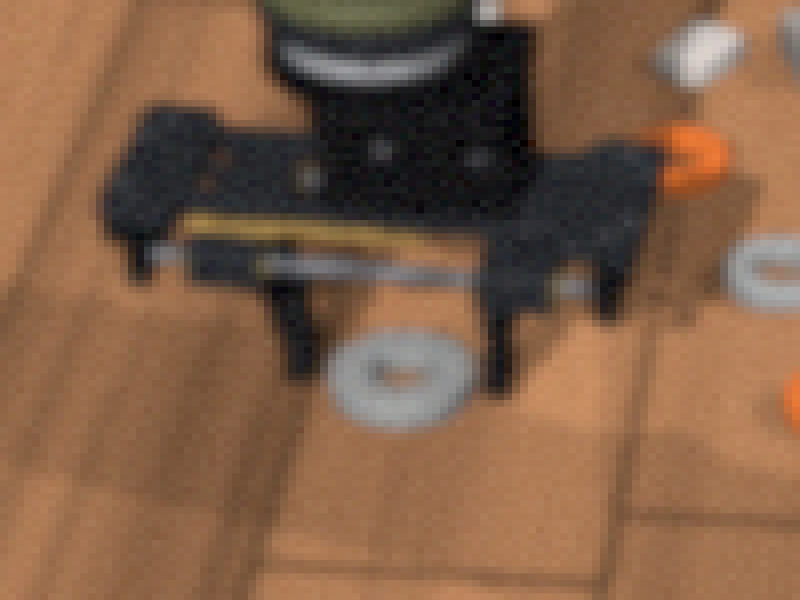

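The side view shows both fingertips level with the ring centre (400,378) and straddling it evenly. So the reported pose runs about 20 mm past the real tips. From here I'll work with heights relative to the grasp. Raising 2 mm and closing.

```bash
python3 -m crank '[[[0,0,-2,0,1],[0,0,0,0,1],[0,0,0,0,1],[0,0,0,0,1],[0,0,0,0,1],[0,0,0,0,1]]]' 50
```

```text
time: 9.33
position: [0.6121, -0.1962, -0.0167]
tool_rot: [2.282, 2.158, -0.0]
ft_force: [-1.5, 0.1, 2.9]
grip_width: 0.579
grip_force: 50.0
```

```bash
python3 -m crank '[[[0,0,-10,0,1],[0,0,-20,0,1],[0,0,-35,0,1],[0,0,-35,0,1],[0,0,0,0,1]]]' 50
python3 - <<'E'
from h import *
s,im=wrist();np.set_printoptions(precision=4,suppress=True);print(s["position"],s["tool_rot"])
b=get_image("side");u,v=map(int,project(b,s["position"]+[0,0,.03]))
c=cv2.resize(b["pixels"][v-35:v+35,u-35:u+35],(420,420),interpolation=3)
cv2.imwrite("pics/w5.png",np.hstack([im["pixels"][:,90:460],c])[:,:,::-1])
E
```

```text
time: 9.75
position: [0.6169, -0.197, 0.0911]
tool_rot: [2.275, 2.151, 0.009]
ft_force: [1.9, 0.5, -1.2]
grip_width: 0.58
grip_force: 50.0
[ 0.6169 -0.197   0.0911] [2.2748 2.1509 0.0092]
```

View pics/w5.png

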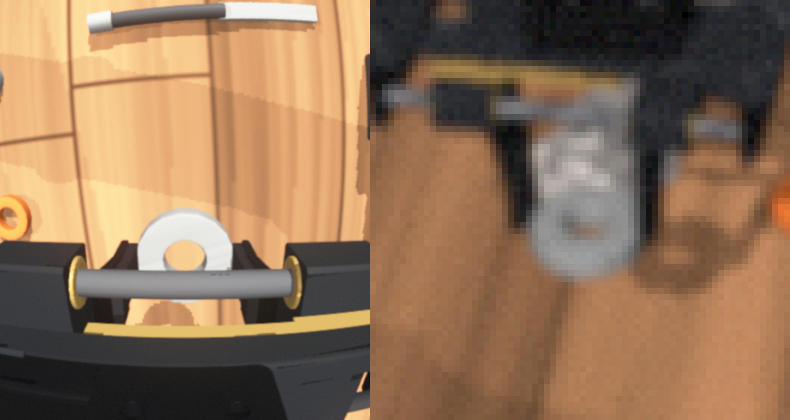

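Wrist and side views show the large ring held flat between the fingers, centred at wrist pixel (275,255). Next I'll carry it short of the spindle at a safe height and look at the tip from two places.

```bash
python3 -m crank '[[[33.2,-11.2,-2,0,1],[33.2,-11.2,-2,0,1],[33.2,-11.2,-2,0,1],[33.2,-11.2,-2,0,1],[33.2,-11.2,-2,0,1],[33.2,-11.2,-2,0,1],[33.2,-11.2,0,0,1],[33.2,-11.2,0,0,1],[0,0,0,0,1],[0,0,0,0,1]]]' 50 | grep -E "pos|time"
python3 -m crank '[[[0,0,0,0,1],[0,0,0,0,1]]]' | grep -E "pos|grip"
cat >> h.py <<'E'
def snap(k):
    import pickle
    s,im=wrist();pickle.dump((s,im),open(f"v{k}.pkl","wb"));return s,im
E
python3 - <<'E'
from h import *
s,im=snap(1);np.save("q1.npy",0);print(s["position"],s["tool_rot"],wproj(s,im,[.536,.157,.082]))
cv2.imwrite("pics/w6.png",im["pixels"][:,:,::-1])
E
python3 -m crank '[[[30,0,0,0,1],[0,0,0,0,1],[0,0,0,0,1],[0,0,0,0,1]]]' | grep -E "pos"
python3 - <<'E'
from h import *
s,im=snap(2);print(s["position"],s["tool_rot"],wproj(s,im,[.536,.157,.082]))
import pickle;a=pickle.load(open("v1.pkl","rb"))[1]["pixels"]
cv2.imwrite("pics/w6.png",np.hstack([a[:,160:400],im["pixels"][:,160:400]])[:,:,::-1])
E
```

```text
time: 10.68
position: [0.5351, 0.0768, 0.0934]
position: [0.5369, 0.0723, 0.0938]
grip_width: 0.582
grip_force: 50.0
[0.53689115 0.07232048 0.0938189 ] [-2.28439828 -2.15549942  0.00312103] (np.float64(264.6092595785221), np.float64(102.23194912016845))
position: [0.5391, 0.1027, 0.0945]
[0.53911599 0.10271831 0.09452008] [-2.28427728e+00 -2.15674262e+00  1.54677418e-03] (np.float64(264.0366027816286), np.float64(151.355924680598))
```

View pics/w6.png

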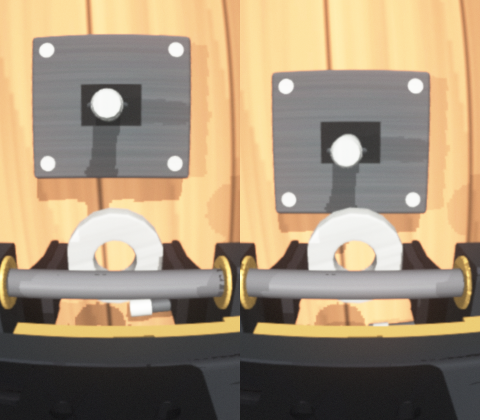

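Both views show the plate with its four bolts and the bright spindle tip, at (266,103) and (266,149) in full-frame pixels, 2 px from where the top camera put it. Now to triangulate the tip and locate the ring in the tool frame.

```bash
python3 - <<'E'
from h import *
import pickle
from scipy.optimize import least_squares
V=[pickle.load(open(f"v{k}.pkl","rb")) for k in(1,2)]
obs=[]
for (s,im),(u,v) in zip(V,[(266,103),(266,149)]):
    g=cv2.cvtColor(im["pixels"],cv2.COLOR_RGB2GRAY);r=22;c=g[v-r:v+r,u-r:u+r]
    m=(c>205).astype(np.uint8);k,l,st,ce=cv2.connectedComponentsWithStats(m);i=l[r,r]
    cn,_=cv2.findContours((l==i).astype(np.uint8),0,1);e=cv2.fitEllipse(max(cn,key=len));o=(u-r+e[0][0],v-r+e[0][1]);obs.append(o)
    print("tip px",o,e[1],"world@.082",wplane(s,im,*o,.082).round(4))
    print("width mm at .082: ",[round(x/325.2*np.linalg.norm(wplane(s,im,*o,.082)-(s["position"]+R.from_rotvec(s["tool_rot"]).as_matrix()@im["T_tool_cam"][:3,3]))*1000,1) for x in e[1]])
    # bolts
    h=c=None
    m=(g[:225]>225).astype(np.uint8);k,l,st,ce=cv2.connectedComponentsWithStats(m)
    B=[wplane(s,im,*ce[i],.024)[:3] for i in range(1,k) if 80<st[i,4]<300 and abs(ce[i][0]-270)<90]
    print("bolts",len(B),np.round(B,4).tolist(),np.mean(B,0).round(4))
p=least_squares(lambda q:np.ravel([np.array(wproj(s,im,q))-o for (s,im),o in zip(V,obs)]),[.536,.157,.082]);print("tri",p.x.round(4),p.fun.round(2))
# ring held: outer top contour in tool frame for unknown z: fit bright top
s,im=V[0];g=cv2.cvtColor(im["pixels"],cv2.COLOR_RGB2GRAY)
m=np.zeros_like(g);m[205:268,215:340]=(g[205:268,215:340]>175);k,l,st,ce=cv2.connectedComponentsWithStats(m)
for i in range(1,k):
    if st[i,4]>300:print("blob",st[i],ce[i])
cols=np.where(m[235])[0];print("row235",cols.min(),cols.max(),"hole",np.setdiff1d(np.arange(cols.min(),cols.max()),cols))
E
```

```text
tip px (266.22987174987793, 102.64161491394043) (27.65054702758789, 28.057588577270508) world@.082 [0.537  0.1567 0.082 ]
width mm at .082:  [np.float64(17.1), np.float64(17.4)]
bolts 10 [[0.5196, 0.2348, 0.024], [0.5785, 0.2294, 0.024], [0.4904, 0.2084, 0.024], [0.5931, 0.2026, 0.024], [0.4668, 0.1714, 0.024], [0.485, 0.1156, 0.024], [0.5878, 0.1097, 0.024], [0.5926, 0.0709, 0.024], [0.497, 0.0735, 0.024], [0.548, 0.0766, 0.024]] [0.5359 0.1493 0.024 ]
tip px (265.8712978363037, 150.17901229858398) (27.248764038085938, 30.468992233276367) world@.082 [0.5372 0.1577 0.082 ]
width mm at .082:  [np.float64(17.0), np.float64(19.0)]
bolts 5 [[0.4904, 0.2089, 0.024], [0.5932, 0.203, 0.024], [0.4851, 0.116, 0.024], [0.5879, 0.1101, 0.024], [0.6012, 0.0926, 0.024]] [0.5515 0.1461 0.024 ]
tri [0.5369 0.1571 0.0752] [ 0.12  0.   -0.12 -0.  ]
blob [ 215  205  125   63 6874] [276.1910096  233.43933663]
row235 215 339 hole []
```

```bash
cat >> h.py <<'E'
def heldfit(im,D,seed,vmax=262,x0=0.,dbg=False):
    """fit top-face circle (diameter D) of the held ring in tool frame from its far (upper) outline"""
    from scipy.optimize import least_squares
    hs=cv2.cvtColor(im["pixels"],cv2.COLOR_RGB2HSV);m=((hs[...,1]<60)&(hs[...,2]>120)).astype(np.uint8)
    m[vmax:]=0;m[:195]=0
    k,l,st,ce=cv2.connectedComponentsWithStats(m);i=l[seed[1],seed[0]]
    cn,_=cv2.findContours((l==i).astype(np.uint8),cv2.RETR_EXTERNAL,cv2.CHAIN_APPROX_NONE)
    P=max(cn,key=len)[:,0].astype(float);P=P[P[:,1]<vmax-4]
    hull=cv2.convexHull(P.astype(np.float32))[:,0]
    P=np.array([p for p in P if abs(cv2.pointPolygonTest(hull.reshape(-1,1,2),(float(p[0]),float(p[1])),True))<1.2])
    d=P-np.mean([P.min(0),P.max(0)],0)
    th=np.hypot(*(P-[im["cx"],im["cy"]]).T)/im["fx"];ph=np.arctan2(P[:,1]-im["cy"],P[:,0]-im["cx"])
    r=np.c_[np.sin(th)*np.cos(ph),np.sin(th)*np.sin(ph),np.cos(th)]@im["T_tool_cam"][:3,:3].T;o=im["T_tool_cam"][:3,3]
    def f(q):
        X=o+r*((q[2]-o[2])/r[:,2])[:,None];return (np.hypot(X[:,0]-q[0],X[:,1]-q[1])-D/2)*1000
    s=least_squares(f,[0,0,-.02],loss="soft_l1");print("held top centre tool mm",(s.x*1000).round(1),"n",len(P),"rms",np.sqrt(np.mean(f(s.x)**2)).round(2),P.min(0),P.max(0));return s.x
E
python3 - <<'E'
from h import *
import pickle
for k in(1,2):
    s,im=pickle.load(open(f"v{k}.pkl","rb"));heldfit(im,.054,(240,235))
E
```

```text
held top centre tool mm [ -1.2   0.3 -18.2] n 143 rms 2.54 [227. 207.] [323. 257.]
held top centre tool mm [  45.4   10.1 -189.1] n 150 rms 0.0 [227. 195.] [346. 257.]
```

The tip triangulates to (0.537, 0.157), with the right diameter for its known height. The ring is held centred in the tool to about 1 mm. I'll move over the spindle at height.

```bash
python3 -m crank '[[[27,-2.3,0,0,1],[27,-2.3,0,0,1],[0,0,0,0,1],[0,0,0,0,1],[0,0,0,0,1],[0,0,0,0,1]]]' 50 | grep -E "pos|ft"
python3 - <<'E'
from h import *
s,im=snap(3);print(s["position"].round(4));g=cv2.cvtColor(im["pixels"],cv2.COLOR_RGB2GRAY)
print(wproj(s,im,[.537,.157,.082]))
x=heldfit(im,.054,(240,235))
for v in range(205,274,3):print(v," ".join("%3d"%t for t in g[v,222:330:3]))
E
```

```text
position: [0.5378, 0.1561, 0.0947]
ft_force: [0.8, -0.4, -2.1]
[0.5378 0.1561 0.0947]
(np.float64(272.7207852587145), np.float64(232.93417201608824))
held top centre tool mm [ 28.    0.4 -79.8] n 166 rms 5.09 [201. 195.] [349. 257.]
205 131 129 131 129 130 129 128 129 119  59  62  63  63  69 185 211 217 214 213 208 192  87  58  58  58  61  59  65 115 114 113 111 115 114 113 114
208 127 128 128 126 127 127 126 124 118  62  62  62  63 100 196 209 210 209 210 208 200 149  95  61  59  59  61  63 112 114 113 114 112 113 111 115
211 130 132 131 131 130 134 132 132 123  64  82 145 182 204 210 215 219 218 217 216 215 215 209 184 110  64  59  66 115 116 118 115 114 115 116 116
214 132 129 132 131 131 129 128 134 125 125 202 206 211 217 229 238 243 242 242 239 236 233 228 216 208 191 128  76 115 115 118 114 114 117 114 115
217 126 128 129 129 129 130 130 129 178 206 217 230 240 243 243 241 240 240 240 241 242 242 244 242 231 212 204 184 120 118 116 115 116 117 115 116
220 129 131 131 131 131 132 141 192 206 232 242 241 240 239 238 239 238 239 237 238 238 238 237 238 241 241 230 212 186 118 115
[... 1836 characters left out ...]
 229 204 126  98  96  95  96  98  96  97 103 128 131 130 129 114 214 232 233 234 236 235 236 236 204  49  48
262  48  45 170 231 230 231 231 232 234 235 225 150 121  95  98  97  97  97  97 103 130 129 129 126 119 214 236 235 236 235 234 232 209 141  48  47
265  47  46 154 231 233 235 236 237 237 238 234 163 167 123  97  95  96  94  94  96 119 130 130 149 136 229 235 233 232 230 229 230 176 131  49  45
268  49  51 140 236 237 237 237 237 236 236 236 197 177 188 160 115  94  95  95  96 131 164 174 162 163 230 231 230 230 231 232 232 178 122  50  51
271 124 120 124 127 128 132 134 134 137 136 137 133 129 130 128 126 118 120 117 119 130 130 127 127 127 136 135 134 135 132 131 129 126 124 121 122
```

The wrist pixels show the spindle tip's near edge through the bore, with columns 266–281 centred on the ring's 275 to within about 1 mm. Starting a guarded descent.

```bash
python3 -m crank '[[[0,-0.7,6,0,1],[0,0,6,0,1],[0,0,4,0,1],[0,0,0,0,1],[0,0,0,0,1]]]' 50 | grep -E "pos|ft|grip"
python3 -m crank '[[[0,0,1,0,1],[0,0,1,0,1],[0,0,1,0,1],[0,0,0,0,1]]]' | grep -E "pos|ft"
```

```text
position: [0.5363, 0.158, 0.0783]
ft_force: [0.6, -0.4, -1.8]
grip_width: 0.58
grip_force: 50.0
position: [0.5367, 0.1583, 0.0758]
ft_force: [0.4, -0.1, -3.0]
```

```bash
python3 -m crank '[[[0,0,1,0,1],[0,0,1,0,1],[0,0,1,0,1],[0,0,0,0,1]]]' | grep -E "pos|ft"
python3 -c "
from h import *
s=ctrl.get_state();print(s['torque'],s['tool_rot'])"
```

```text
position: [0.5366, 0.1582, 0.0727]
ft_force: [-0.6, 0.4, -2.7]
[ 0.01131695 -0.08331474 -0.01635905] [-2.28265271e+00 -2.15829136e+00  6.31299670e-04]
```

```bash
for i in 1; do python3 -m crank '[[[0,0,1,0,1],[0,0,1,0,1],[0,0,1,0,1],[0,0,0,0,1]]]' | grep -E "pos|ft"; done
```

```text
position: [0.5366, 0.1582, 0.0697]
ft_force: [-0.9, -0.1, -1.4]
```

```bash
python3 -m crank '[[[0,0,1,0,1],[0,0,1,0,1],[0,0,1,0,1],[0,0,0,0,1]]]' | grep -E "pos|ft"
```

```text
position: [0.5366, 0.1582, 0.0666]
ft_force: [0.1, -0.3, -1.9]
```

```bash
python3 -m crank '[[[0,0,1,0,1],[0,0,1,0,1],[0,0,1,0,1],[0,0,0,0,1]]]' | grep -E "pos|ft"
```

```text
position: [0.5366, 0.1582, 0.0637]
ft_force: [0.1, -0.7, -2.3]
```

```bash
python3 -m crank '[[[0,0,1,0,1],[0,0,1,0,1],[0,0,1,0,1],[0,0,0,0,1]]]' | grep -E "pos|ft"
```

```text
position: [0.5366, 0.1582, 0.0607]
ft_force: [-0.9, -0.2, -0.9]
```

```bash
python3 -m crank '[[[0,0,1,0,1],[0,0,1,0,1],[0,0,0,0,1]]]' | grep -E "pos|ft"
```

```text
position: [0.5366, 0.1582, 0.0587]
ft_force: [0.2, -0.0, -2.8]
```

```bash
python3 -m crank '[[[0,0,1,0,1],[0,0,1,0,1],[0,0,0,0,1]]]' | grep -E "pos|ft"
```

```text
position: [0.5366, 0.1582, 0.0567]
ft_force: [-0.6, -0.8, -2.5]
```

```bash
python3 -m crank '[[[0,0,1,0,1],[0,0,1,0,1],[0,0,1,0,1],[0,0,0,0,1]]]' | grep -E "pos|ft"
```

```text
position: [0.5366, 0.1581, 0.0537]
ft_force: [0.2, 0.1, -1.5]
```

```bash
python3 -m crank '[[[0,0,1,0,1],[0,0,1,0,1],[0,0,1,0,1],[0,0,0,0,1]]]' | grep -E "pos|ft"
```

```text
position: [0.5372, 0.1583, 0.0516]
ft_force: [-0.6, -0.3, 3.6]
```

```bash
python3 -m crank '[[[0,0,1,0,1],[0,0,1,0,1],[0,0,1,0,1],[0,0,0,0,1]]]' | grep -E "pos|ft"
```

```text
position: [0.5366, 0.1578, 0.0475]
ft_force: [-0.3, -0.5, -4.8]
```

It snapped past the springs at the expected height (+5 N peak), which confirms the grip offset: home is at a reported z of about 0.005. Lowering further.

```bash
python3 -m crank '[[[0,0,1.5,0,1],[0,0,1.5,0,1],[0,0,1.5,0,1],[0,0,1.5,0,1],[0,0,0,0,1]]]' | grep -E "pos|ft"
```

```text
position: [0.5364, 0.1579, 0.0411]
ft_force: [0.7, -0.3, -4.0]
```

```bash
python3 -m crank '[[[0,0,2,0,1],[0,0,2,0,1],[0,0,2,0,1],[0,0,2,0,1],[0,0,0,0,1]]]' | grep -E "pos|ft"
```

```text
position: [0.5363, 0.1586, 0.033]
ft_force: [1.1, -1.0, -3.3]
```

```bash
python3 -m crank '[[[0,0,2,0,1],[0,0,2,0,1],[0,0,2,0,1],[0,0,2,0,1],[0,0,0,0,1]]]' | grep -E "pos|ft"
```

```text
position: [0.5363, 0.1584, 0.0253]
ft_force: [0.2, -0.5, -3.7]
```

```bash
python3 -m crank '[[[0,0,2,0,1],[0,0,2,0,1],[0,0,2,0,1],[0,0,2,0,1],[0,0,0,0,1]]]' | grep -E "pos|ft"
```

```text
position: [0.5364, 0.1581, 0.0174]
ft_force: [-0.4, 0.7, -1.4]
```

```bash
python3 -m crank '[[[0,0,1,0,1],[0,0,1,0,1],[0,0,1,0,1],[0,0,0,0,1]]]' | grep -E "pos|ft"
```

```text
position: [0.5367, 0.1582, 0.0147]
ft_force: [-0.4, -0.2, -2.4]
```

```bash
python3 -m crank '[[[0,0,1,0,1],[0,0,1,0,1],[0,0,0,0,1]]]' | grep -E "pos|ft"
```

```text
position: [0.5367, 0.1582, 0.0127]
ft_force: [0.4, 0.2, -2.1]
```

```bash
python3 -m crank '[[[0,0,1,0,1],[0,0,1,0,1],[0,0,0,0,1]]]' | grep -E "pos|ft"
```

```text
position: [0.5366, 0.1582, 0.0107]
ft_force: [0.8, 0.6, -2.6]
```

```bash
python3 -m crank '[[[0,0,1,0,1],[0,0,1,0,1],[0,0,0,0,1]]]' | grep -E "pos|ft"
```

```text
position: [0.5366, 0.1582, 0.0087]
ft_force: [0.1, 0.1, -1.8]
```

```bash
python3 -m crank '[[[0,0,1,0,1],[0,0,0,0,1]]]' | grep -E "pos|ft"
```

```text
position: [0.5367, 0.1582, 0.0078]
ft_force: [-0.3, 0.5, -2.2]
```

```bash
python3 -m crank '[[[0,0,1,0,1],[0,0,0.5,0,1],[0,0,0,0,1]]]' | grep -E "pos|ft"
```

```text
position: [0.5367, 0.1582, 0.0062]
ft_force: [0.6, 0.4, -2.0]
```

```bash
python3 -m crank '[[[0,0,0.5,0,1],[0,0,0.5,0,1],[0,0,0,0,1]]]' | grep -E "pos|ft"
```

```text
position: [0.5368, 0.1582, 0.0054]
ft_force: [-0.3, 0.2, -2.2]
```

```bash
python3 -m crank '[[[0,0,0.5,0,1],[0,0,0.5,0,1],[0,0,0,0,1]]]' | grep -E "pos|ft"
```

```text
position: [0.5368, 0.1583, 0.0052]
ft_force: [-3.3, -1.0, 5.3]
```

Contact at the expected home height (5 N). Releasing, rising, and heading for the medium ring.

```bash
python3 -m crank '[[[0,0,0,0,-0.5],[0,0,0,0,-0.5],[0,0,0,0,-0.5],[0,0,0,0,-0.5],[0,0,-15,0,-0.5],[0,0,-30,0,-0.5],[0,0,-35,0,-0.5],[0,0,-15,0,-0.5],[0,0,0,0,-0.5]]]' 50| grep -E "pos|ft|width"
python3 - <<'E'
from h import *
im=get_image("side");b=im["pixels"]
for z in(.022,.036,.06,.082):print(z,np.round(project(im,[.537,.157,z])),b[tuple(np.round(project(im,[.537,.157,z])).astype(int)[::-1])])
u,v=np.round(project(im,[.537,.157,.022])).astype(int);g=cv2.cvtColor(b,cv2.COLOR_RGB2GRAY)
for r in range(v-32,v+22,2):print(r,g[r,u-20:u+21:2])
E
python3 -m crank '[[[-37,-2.9,0,0,-0.5],[-37,-2.9,0,0,-0.5],[-37,-2.9,0,0,-0.5],[-37,-2.9,0,0,-0.5],[-37,-2.9,0,0,-0.5],[-37,-2.9,0,0,-0.5],[-37,-2.9,0,0,-0.5],[-37,-2.9,0,0,-0.5],[-37,-2.9,0,0,-0.5],[-37,-2.9,0,0,-0.5]]]' >/dev/null
python3 -m crank '[[[-37,-2.9,0,0,-0.5],[-37,-2.9,0,0,-0.5],[0,0,30,0,-0.5],[0,0,0,0,-0.5],[0,0,0,0,-0.5],[0,0,0,0,-0.5]]]'| grep -E "time|pos|ft|width"
python3 - <<'E'
from h import *
for i in range(3):
    s,im=snap("m%d"%i);print(s["position"].round(4));c=ringfit(s,im,[.479,-.2845],.010,.044);print(rows(s,[*c,-.0172]))
E
```

```text
position: [0.54, 0.1595, 0.1038]
ft_force: [0.4, 1.1, 0.2]
grip_width: 0.749
0.022 [253. 293.] [158 160 160]
0.036 [253. 289.] [157 157 156]
0.06 [252. 283.] [165 165 162]
0.082 [252. 277.] [171 174 171]
261 [ 61 134 141 131 143 148 147 145 150 154 156 153 158 157 155  89  27  57
 136 148 150]
263 [ 82 142 138 136 143 145 146 144 150 160 155 156 155 158 148  76  32  74
 145 149 148]
265 [131 149 134 138 141 148 147 147 152 159 155 153 155 155 151  75  27  91
 149 148 146]
267 [150 149 136 140 144 151 143 149 153 156 152 155 153 157 138  65  29 109
 152 149 145]
269 [145 129 122 125 139 143 141 143 149 156 153 153 155 151 101  75  76 124
 150 149 147]
271 [110  88  82  95 109 104 105 109 113 127 134 151 147 128  93  88 104 133
 151 145 153]
273 [125 124  83  80  80  76  86  87 105 124 114 107 115 104  83  94 104 120
 132 143 148]
275 [168 166 105  80  79  76  71 101 150 168 161 106  66  70  61  80  95  91
  94 108 111]
277 [128 124  87  76  83  77  73 120 168 169 166 125  60  52  55  66  76  80
  83  86  87]
279 [ 79  80  79  75  77  78  73 138 170 176 173 129  66  53  62  81  85  83

[... 1198 characters left out ...]
5 81 77 78 77 77 74 77]
309 [77 77 75 77 73 76 78 78 78 75 78 75 78 75 77 80 78 76 79 74 77]
311 [ 80  78  74  78  77  71  78  76  77  78  77  75  75  77  76  78  76 108
 142 126  81]
313 [ 86  88  91  87  88  80  84  76  79  80  78  74  75  74  72  76  77 138
 172 163  92]
time: 21.55
position: [0.4773, -0.2817, 0.0691]
ft_force: [0.3, -0.0, 0.8]
grip_width: 0.751
[ 0.4773 -0.2817  0.0691]
circle [ 0.4784 -0.2844] d 45.4 ellipse [ 478.3 -284.5] [42.6 44.5]
[-2.8  1.2 86.3]
[ 0.478  -0.2819  0.0699]
circle [ 0.4784 -0.2843] d 45.2 ellipse [ 478.3 -284.4] [42.7 44.3]
[-2.5  0.4 87.1]
[ 0.4783 -0.2821  0.0703]
circle [ 0.4788 -0.2844] d 45.4 ellipse [ 478.3 -284.5] [42.6 44.5]
[-2.4  0.1 87.5]
```

The side-view pixels show the large ring flat around the spindle (rows 283–301). The medium ring fits at (0.4783, -0.2845), 44 mm across. Grasping it.

```bash
python3 -m crank '[[[-2.4,0.3,20,0,-0.5],[0,0,35,0,-0.5],[0,0,20,0,-0.5],[0,0,10,0,-0.5],[0,0,0,0,-0.5],[0,0,0,0,1],[0,0,0,0,1],[0,0,0,0,1],[0,0,0,0,1],[0,0,0,0,1]]]' 50| grep -E "pos|ft|grip"
python3 -m crank '[[[0,0,0,0,1],[0,0,0,0,1],[0,0,0,0,1]]]' 50| grep -E "pos|ft|grip"
```

```text
position: [0.478, -0.286, -0.0145]
ft_force: [0.4, -0.0, -0.1]
grip_width: 0.457
grip_force: 0.0
position: [0.4773, -0.2856, -0.0154]
ft_force: [-0.2, 0.5, -0.5]
grip_width: 0.227
grip_force: 0.0
```

The fingers closed over the top again, so the tips must be nearer 28 mm short of the reported point. I'll open and grip about 7 mm lower.

```bash
python3 -m crank '[[[0,0,0,0,-0.4],[0,0,0,0,-0.4],[0,0,0,0,-0.4],[0,0,0,0,-0.4],[0,0,0,0,-0.4],[0,0,0,0,-0.4],[0,0,0,0,-0.4],[0,0,0,0,-0.4]]]' 50| grep -E "pos|ft|width"
python3 - <<'E'
from h import *
s,im=wrist();print(s["position"].round(4));ringfit(s,im,[.479,-.2845],.010,.044)
E
python3 -m crank '[[[0,0,2,0,-0.4],[0,0,2,0,-0.4],[0,0,2,0,-0.4],[0,0,0,0,-0.4]]]'| grep -E "pos|ft|width"
```

```text
position: [0.4774, -0.2855, -0.0156]
ft_force: [0.6, -0.2, -0.1]
grip_width: 0.678
[ 0.4774 -0.2855 -0.0156]
circle [ 0.4782 -0.2995] d 77.4 ellipse [ 478.2 -291.9] [55.  69.6]
position: [0.4769, -0.2853, -0.0222]
ft_force: [-0.7, 0.1, -1.4]
grip_width: 0.702
```

```bash
python3 -m crank '[[[0,0,0,0,1],[0,0,0,0,1],[0,0,0,0,1],[0,0,0,0,1],[0,0,0,0,1],[0,0,0,0,1],[0,0,0,0,1]]]' 50| grep -E "pos|ft|grip|time"
```

```text
time: 24.42
position: [0.4775, -0.2856, -0.0215]
ft_force: [0.1, -0.3, 0.7]
grip_width: 0.475
grip_force: 50.0
```

```bash
python3 -m crank '[[[0,0,-8,0,1],[0,0,-25,0,1],[0,0,-35,0,1],[0,0,-35,0,1],[0,0,-13,0,1],[0,0,0,0,1]]]' 50| grep -E "pos|ft|grip"
python3 -m crank '[[[20,1.5,0,0,1],[37,3,0,0,1],[37,3,0,0,1],[37,3,0,0,1],[37,3,0,0,1],[37,3,0,0,1],[37,3,0,0,1],[37,3,0,0,1],[37,3,0,0,1],[37,3,0,0,1]]]' 50|grep pos
python3 -m crank '[[[37,3,0,0,1],[37,3,0,0,1],[18,1.5,0,0,1],[0,0,0,0,1],[0,0,0,0,1],[0,0,0,0,1],[0,0,0,0,1],[0,0,0,0,1]]]' 50|grep -E "pos|grip|ft"
python3 - <<'E'
from h import *
s,im=snap(5);print(s["position"].round(4),s["tool_rot"]);g=cv2.cvtColor(im["pixels"],cv2.COLOR_RGB2GRAY)
print(wproj(s,im,[.537,.157,.082]))
for v in range(203,271,4):print(v," ".join("%3d"%t for t in g[v,225:327:3]))
E
```

```text
position: [0.4801, -0.287, 0.0993]
ft_force: [1.3, -0.3, -1.9]
grip_width: 0.477
grip_force: 50.0
position: [0.5243, 0.0668, 0.0933]
position: [0.5382, 0.1547, 0.094]
ft_force: [-0.4, 0.3, -1.6]
grip_width: 0.478
grip_force: 50.0
[0.5382 0.1547 0.094 ] [ 2.28540906e+00  2.15504407e+00 -1.93101237e-03]
(np.float64(272.0681284227006), np.float64(231.2721391124668))
203 128 128 126 128 129 183 244 244 244 244 243 241 141 167 209 215 214 212 202 145 176 237 239 240 239 237 235 141 115 113 114 112 113 112
207 126 126 126 127 126 225 244 244 244 244 243 213 122 196 212 214 213 211 206 186 101 222 234 232 231 231 233 154 112 113 111 112 110 111
211 130 130 130 131 130 227 243 242 241 241 241 183 157 203 211 215 213 211 207 190 122 207 233 232 234 233 232 160 115 114 112 113 113 116
215 127 127 128 128 127 203 243 245 246 246 247 227 180 204 215 222 221 214 207 192 157 224 230 228 228 229 231 156 117 117 117 114 117 118
219 128 129 128 129 132 156 245 245 245 243 242 236 187 205 206 206 207 208 207 208 204 222 230 233 232 232 227 121 114 114 114 114 111 112
223 127 127 127 127 128  99 226 24
[... 945 characters left out ...]

251  56  58  61  81 231 232 233 234 232 229 175  96  94  94  95  92  92  93  93  95 126 127 127 166 227 227 230 230 230 227  73  58  59  58
255  57  57  56  77 232 233 232 231 230 216 112  97  96  96  97  96  97  97 104 133 130 130 130 127 215 230 229 228 227 230 109  55  60  59
259  57  58  50  66 227 231 232 231 231 194 108  94  95  95  94  92  94  94 116 127 126 126 124 119 177 227 227 228 231 171  66  46  60  58
263  56  51  45  59 226 230 230 229 231 212 145  99  94  95  93  95  94  96  98 126 128 128 126 110 200 229 231 231 229 159  62  46  50  59
267  56  45  43  53 213 228 232 234 236 234 172 162 121  92  92  94  91  92  94 123 123 136 153 142 227 232 230 228 228 160  56  45  46  58
```

The ring sits about 2 mm off the spindle on both axes. I'll correct that and descend under guard.

```bash
python3 -m crank '[[[2.2,-1.9,8,0,1],[0,0,8,0,1],[0,0,8,0,1],[0,0,5,0,1],[0,0,0,0,1],[0,0,0,0,1]]]' 50 | grep -E "pos|ft|grip"
python3 -m crank '[[[0,0,1,0,1],[0,0,1,0,1],[0,0,1,0,1],[0,0,0,0,1]]]' | grep -E "pos|ft"
```

```text
position: [0.536, 0.159, 0.0647]
ft_force: [-0.0, 0.8, 0.0]
grip_width: 0.472
grip_force: 50.0
position: [0.5365, 0.1591, 0.0624]
ft_force: [-0.1, 0.4, -0.0]
```

```bash
python3 -m crank '[[[0,0,1,0,1],[0,0,1,0,1],[0,0,1,0,1],[0,0,0,0,1]]]' | grep -E "pos|ft"
```

```text
position: [0.5364, 0.1589, 0.0593]
ft_force: [-0.1, -0.2, -0.1]
```

```bash
python3 -m crank '[[[0,0,1,0,1],[0,0,1,0,1],[0,0,1,0,1],[0,0,0,0,1]]]' | grep -E "pos|ft"
```

```text
position: [0.5367, 0.1585, 0.0564]
ft_force: [0.1, -2.2, 0.9]
```

A light lateral touch (-2.2 N in y) means the ring is slightly too far along +y. Shifting back 1.4 mm and continuing.

```bash
python3 -m crank '[[[-1.4,0,0,0,1],[0,0,0,0,1],[0,0,1,0,1],[0,0,1,0,1],[0,0,0,0,1]]]' | grep -E "pos|ft"
```

```text
position: [0.5363, 0.1577, 0.0542]
ft_force: [0.5, -1.1, -2.1]
```

```bash
python3 -m crank '[[[0,0,1,0,1],[0,0,1,0,1],[0,0,1,0,1],[0,0,0,0,1]]]' | grep -E "pos|ft"
```

```text
position: [0.5363, 0.1576, 0.0512]
ft_force: [-0.3, -1.3, -1.6]
```

```bash
python3 -m crank '[[[0,0,1,0,1],[0,0,1,0,1],[0,0,0,0,1]]]' | grep -E "pos|ft"
```

```text
position: [0.5363, 0.1576, 0.0492]
ft_force: [1.1, -0.5, -1.5]
```

```bash
python3 -m crank '[[[0,0,1,0,1],[0,0,1,0,1],[0,0,0,0,1]]]' | grep -E "pos|ft|grip"
```

```text
position: [0.5366, 0.1576, 0.0476]
ft_force: [-0.7, -1.4, 0.2]
grip_width: 0.481
grip_force: 50.0
```

```bash
python3 -m crank '[[[0,0,1,0,1],[0,0,1,0,1],[0,0,0,0,1]]]' | grep -E "pos|ft"
```

```text
position: [0.537, 0.1577, 0.0466]
ft_force: [-2.0, -2.2, 8.0]
```

```bash
python3 -m crank '[[[0,0,1,0,1],[0,0,1,0,1],[0,0,0,0,1]]]' | grep -E "pos|ft"
```

```text
position: [0.5365, 0.1573, 0.0439]
ft_force: [0.3, -1.2, -1.6]
```

```bash
python3 -m crank '[[[0,0,1.5,0,1],[0,0,1.5,0,1],[0,0,1.5,0,1],[0,0,1.5,0,1],[0,0,0,0,1]]]' | grep -E "pos|ft|grip"
```

```text
position: [0.536, 0.1575, 0.0366]
ft_force: [1.6, -1.4, -3.7]
grip_width: 0.478
grip_force: 50.0
```

```bash
python3 -m crank '[[[0,0,2,0,1],[0,0,2,0,1],[0,0,2,0,1],[0,0,0,0,1]]]' | grep -E "pos|ft|time"
```

```text
time: 30.47
position: [0.5362, 0.1576, 0.0306]
ft_force: [1.2, -2.4, -1.8]
```

```bash
python3 -m crank '[[[-0.4,0,2,0,1],[0,0,2,0,1],[0,0,2,0,1],[0,0,0,0,1]]]' | grep -E "pos|ft"
```

```text
position: [0.5359, 0.1574, 0.0248]
ft_force: [1.5, -0.8, -1.6]
```

```bash
python3 -m crank '[[[0,0,2,0,1],[0,0,2,0,1],[0,0,1,0,1],[0,0,1,0,1],[0,0,0,0,1]]]' | grep -E "pos|ft"
```

```text
position: [0.5361, 0.1574, 0.0191]
ft_force: [0.1, -1.2, -1.2]
```

```bash
python3 -m crank '[[[0,0,1,0,1],[0,0,1,0,1],[0,0,0,0,1]]]' | grep -E "pos|ft"
```

```text
position: [0.5361, 0.1574, 0.0172]
ft_force: [0.4, -1.5, -1.2]
```

```bash
python3 -m crank '[[[0,0,0.7,0,1],[0,0,0.5,0,1],[0,0,0,0,1]]]' | grep -E "pos|ft"
```

```text
position: [0.5361, 0.1574, 0.0161]
ft_force: [0.0, -0.1, -1.9]
```

```bash
python3 -m crank '[[[0,0,0.5,0,1],[0,0,0.5,0,1],[0,0,0,0,1]]]' | grep -E "pos|ft"
```

```text
position: [0.5362, 0.1573, 0.0151]
ft_force: [0.5, -0.6, -1.7]
```

```bash
python3 -m crank '[[[0,0,0.5,0,1],[0,0,0.5,0,1],[0,0,0,0,1]]]' | grep -E "pos|ft"
```

```text
position: [0.5363, 0.1573, 0.0145]
ft_force: [-2.0, 0.5, 2.0]
```

Medium ring is home: contact at 0.0145, as predicted. Releasing and moving to the small ring.

```bash
python3 -m crank '[[[0,0,0,0,-0.4],[0,0,0,0,-0.4],[0,0,0,0,-0.4],[0,0,0,0,-0.4],[0,0,-10,0,-0.4],[0,0,-30,0,-0.4],[0,0,-35,0,-0.4],[0,0,-10,0,-0.4],[0,0,0,0,-0.4]]]' 50| grep -E "pos|ft|width"
python3 -m crank '[[[-32.5,-12.1,0,0,-0.4],[-32.5,-12.1,0,0,-0.4],[-32.5,-12.1,0,0,-0.4],[-32.5,-12.1,0,0,-0.4],[-32.5,-12.1,0,0,-0.4],[-32.5,-12.1,10,0,-0.4],[-32.5,-12.1,20,0,-0.4],[0,0,0,0,-0.4],[0,0,0,0,-0.4],[0,0,0,0,-0.4]]]'| grep -E "time|pos|ft|width"
python3 - <<'E'
from h import *
for i in range(3):
    s,im=snap("s%d"%i);print(s["position"].round(4),s["tool_rot"].round(3));c=ringfit(s,im,[.4395,-.0655],.008,.034);print(rows(s,[*c,-.022]))
E
```

```text
position: [0.5392, 0.1584, 0.1035]
ft_force: [0.2, 1.3, -0.0]
grip_width: 0.703
time: 33.8
position: [0.4389, -0.0645, 0.0689]
ft_force: [0.2, 0.1, 0.6]
grip_width: 0.696
[ 0.4389 -0.0645  0.0689] [-2.282 -2.158 -0.   ]
circle [ 0.4389 -0.0642] d 35.0 ellipse [439.  -64.2] [32.6 34.2]
[ 0.2  0.1 90.9]
[ 0.4395 -0.064   0.0693] [-2.281e+00 -2.160e+00 -1.000e-03]
circle [ 0.4392 -0.0643] d 35.2 ellipse [439.  -64.3] [32.6 34.3]
[-0.3 -0.5 91.3]
[ 0.4398 -0.0638  0.0696] [2.280e+00 2.161e+00 1.000e-03]
circle [ 0.4389 -0.0641] d 35.2 ellipse [439.  -64.3] [32.7 34.3]
[-0.5 -0.8 91.6]
```

```bash
python3 -m crank '[[[-0.6,-0.8,20,0,-0.4],[0,0,35,0,-0.4],[0,0,25,0,-0.4],[0,0,10,0,-0.4],[0,0,2,0,-0.4],[0,0,2,0,-0.4],[0,0,0,0,-0.4],[0,0,0,0,-0.4]]]' 50| grep -E "pos|ft|grip"
python3 -m crank '[[[0,0,0,0,1],[0,0,0,0,1],[0,0,0,0,1],[0,0,0,0,1],[0,0,0,0,1],[0,0,0,0,1],[0,0,0,0,1],[0,0,0,0,1],[0,0,0,0,1]]]' 50| grep -E "pos|ft|grip"
```

```text
position: [0.4397, -0.0658, -0.0234]
ft_force: [0.2, 0.1, -0.2]
grip_width: 0.699
grip_force: 0.0
position: [0.4383, -0.0658, -0.0246]
ft_force: [-1.2, 0.1, 2.5]
grip_width: 0.362
grip_force: 50.0
```

```bash
python3 -m crank '[[[0,0,-8,0,1],[0,0,-25,0,1],[0,0,-35,0,1],[0,0,-35,0,1],[0,0,-15,0,1],[0,0,0,0,1]]]' 50| grep -E "pos|ft|grip"
python3 -m crank '[[[18.4,7,0,0,1],[32,12,0,0,1],[32,12,0,0,1],[32,12,0,0,1],[32,12,0,0,1],[32,12,0,0,1],[32,12,0,0,1],[16.4,7.3,0,0,1]]]' 50|grep -E "pos"
python3 -m crank '[[[0,0,0,0,1],[0,0,0,0,1],[0,0,0,0,1],[0,0,0,0,1],[0,0,0,0,1],[0,0,0,0,1]]]' 50|grep -E "pos|ft|grip"
python3 - <<'E'
from h import *
s,im=snap(6);print(s["position"].round(4),s["tool_rot"]);g=cv2.cvtColor(im["pixels"],cv2.COLOR_RGB2GRAY)
print(wproj(s,im,[.537,.157,.082]))
for v in range(215,271,3):print(v," ".join("%3d"%t for t in g[v,237:315:3]))
E
```

```text
position: [0.4414, -0.0661, 0.0977]
ft_force: [1.0, 0.7, 0.0]
grip_width: 0.365
grip_force: 50.0
position: [0.5367, 0.1608, 0.0924]
position: [0.537, 0.1546, 0.0932]
ft_force: [0.5, 0.4, -0.4]
grip_width: 0.361
grip_force: 50.0
[0.537  0.1546 0.0932] [ 2.28410895e+00  2.15594181e+00 -8.61867546e-04]
(np.float64(273.8900696000328), np.float64(231.38937055223897))
215 129 141 242 240 244 245 242 205 142 196 212 220 225 223 215 204 183 134 227 231 232 230 227 226 120 118
218 130 126 243 237 244 243 245 223 165 206 235 241 241 239 236 227 188 160 232 233 231 227 229 195 113 113
221 134 131 223 227 244 246 247 233 174 232 240 244 244 243 242 231 224 168 228 231 232 226 232 152 118 118
224 131 127 120 201 246 246 210 117 208 235 245 245 244 243 244 243 219 167 116 219 229 222 227 118 115 116
227 129 123  96 161 231 243 229 120 210 237 236 227 214 215 221 236 235 191 110 227 230 229 151 117 115 113
230 128 111  95 105 197 241 243 239 194 198 205 208 213 212 209 206 205 201 235 242 200 176 107 115 114 116
233 133 128 109  93 110 199 225 191 212 225 236 241 241 242 242 238 227 213 204 204 154
[... 616 characters left out ...]
  94  93  91  91  92 100 167 226 232 179  53  57  59
254  56  59  64 227 232 220 112  96  95  93  96  98  97  99  94  96  97  99 133 131 216 229 179  59  58  60
257  56  56  62 225 231 195 108  93  95  95  94  95  95  95  94  94 118 130 128 123 182 228 179  59  59  57
260  57  57  53 225 232 200 118  95  93  93  95  93  93  93  93 122 126 129 125 122 184 227 178  50  52  58
263  54  48  49 222 234 208 138  94  93  93  93  93  93  95  95 105 128 127 126 113 203 227 174  50  46  58
266  55  46  49 217 232 224 161 126  92  95  95  94  95  94  95 103 130 128 137 131 217 228 157  49  43  53
269  68  63  59 198 225 226 183 167 134  96 106 119 121 120 121 124 127 143 154 156 225 217 149  61  60  67
```

The tip, centred at (274,231), nearly lines up with the bore centre at u=275. The arm is still settling in y, so I'll lower without an x shift and reread.

```bash
python3 -m crank '[[[0,-0.8,8,0,1],[0,0,8,0,1],[0,0,8,0,1],[0,0,4,0,1],[0,0,0,0,1],[0,0,0,0,1],[0,0,0,0,1]]]' 50 | grep -E "time|pos|ft|grip"
```

```text
time: 37.67
position: [0.5364, 0.1562, 0.0653]
ft_force: [-0.1, -0.6, -1.2]
grip_width: 0.362
grip_force: 50.0
```

```bash
python3 -m crank '[[[0,0,2,0,1],[0,0,2,0,1],[0,0,1,0,1],[0,0,1,0,1],[0,0,1,0,1],[0,0,1,0,1],[0,0,0,0,1]]]' | grep -E "pos|ft"
```

```text
position: [0.5361, 0.1559, 0.057]
ft_force: [-0.8, -0.1, -0.2]
```

```bash
python3 -m crank '[[[0,0,1,0,1],[0,0,1,0,1],[0,0,1,0,1],[0,0,0,0,1]]]' | grep -E "pos|ft"
```

```text
position: [0.5361, 0.1559, 0.054]
ft_force: [-0.8, -0.2, 0.5]
```

```bash
python3 -m crank '[[[0,0,1,0,1],[0,0,1,0,1],[0,0,1,0,1],[0,0,0,0,1]]]' | grep -E "pos|ft"
```

```text
position: [0.5361, 0.1559, 0.051]
ft_force: [-0.4, 0.7, -0.9]
```

```bash
python3 -m crank '[[[0,0,1,0,1],[0,0,1,0,1],[0,0,1,0,1],[0,0,0,0,1]]]' | grep -E "pos|ft"
```

```text
position: [0.536, 0.1559, 0.048]
ft_force: [-0.0, 0.5, -1.1]
```

```bash
python3 -m crank '[[[0,0,1,0,1],[0,0,1,0,1],[0,0,0,0,1]]]' | grep -E "pos|ft"
```

```text
position: [0.5363, 0.1559, 0.0461]
ft_force: [-0.3, -0.7, -0.1]
```

```bash
python3 -m crank '[[[0,0,1,0,1],[0,0,1,0,1],[0,0,0,0,1]]]' | grep -E "pos|ft"
```

```text
position: [0.5367, 0.1561, 0.0445]
ft_force: [0.4, -0.6, 1.6]
```

```bash
python3 -m crank '[[[0,0,1,0,1],[0,0,1,0,1],[0,0,0,0,1]]]' | grep -E "pos|ft"
```

```text
position: [0.5372, 0.1562, 0.0435]
ft_force: [-0.9, -0.0, 7.3]
```

```bash
python3 -m crank '[[[0,0,1,0,1],[0,0,1,0,1],[0,0,1,0,1],[0,0,1,0,1],[0,0,0,0,1]]]' | grep -E "pos|ft|grip"
```

```text
position: [0.5362, 0.1562, 0.0378]
ft_force: [1.0, 1.2, -1.6]
grip_width: 0.359
grip_force: 50.0
```

```bash
python3 -m crank '[[[0,0,1.5,0,1],[0,0,1.5,0,1],[0,0,1.5,0,1],[0,0,0,0,1]]]' | grep -E "pos|ft"
```

```text
position: [0.536, 0.1559, 0.0331]
ft_force: [1.6, 1.3, -3.0]
```

```bash
python3 -m crank '[[[0,0,2,0,1],[0,0,2,0,1],[0,0,1,0,1],[0,0,1,0,1],[0,0,0,0,1]]]' | grep -E "pos|ft"
```

```text
position: [0.5354, 0.1557, 0.027]
ft_force: [0.1, 0.2, -1.4]
```

```bash
python3 -m crank '[[[0,0,0.7,0,1],[0,0,0.7,0,1],[0,0,0.6,0,1],[0,0,0,0,1]]]' | grep -E "pos|ft"
```

```text
position: [0.536, 0.1559, 0.0256]
ft_force: [0.3, 0.1, -1.2]
```

```bash
python3 -m crank '[[[0,0,0.5,0,1],[0,0,0.5,0,1],[0,0,0,0,1]]]' | grep -E "pos|ft"
```

```text
position: [0.5362, 0.1559, 0.0246]
ft_force: [0.7, 0.0, -0.2]
```

```bash
python3 -m crank '[[[0,0,0.5,0,1],[0,0,0,0,1]]]' | grep -E "pos|ft"
```

```text
position: [0.5362, 0.156, 0.0242]
ft_force: [-0.1, -0.6, 0.3]
```

```bash
python3 -m crank '[[[0,0,0.5,0,1],[0,0,0,0,1]]]' | grep -E "time|pos|ft"
```

```text
time: 42.08
position: [0.5362, 0.1559, 0.0237]
ft_force: [0.5, 0.3, -0.2]
```

```bash
python3 -m crank '[[[0,0,0.5,0,1],[0,0,0,0,1]]]' | grep -E "time|pos|ft"
```

```text
time: 42.25
position: [0.5363, 0.156, 0.0235]
ft_force: [-1.3, -0.3, 1.6]
```

Contact at 0.0235, as predicted. Releasing, rising clear, and taking the final look.

```bash
python3 -m crank '[[[0,0,0,0,-0.4],[0,0,0,0,-0.4],[0,0,0,0,-0.4],[0,0,0,0,-0.4],[0,0,0,0,-0.4],[0,0,-10,0,-0.4],[0,0,-30,0,-0.4],[0,0,-35,0,-0.4],[0,0,-15,0,-0.4],[0,0,0,0,-0.4]]]' 50| grep -E "pos|ft|width"
python3 -m crank '[[[-30,0,-5,0,-0.4],[-35,0,-5,0,-0.4],[-30,0,0,0,-0.4],[0,0,0,0,-0.4],[0,0,0,0,-0.4],[0,0,0,0,-0.4]]]'| grep -E "time|pos|ft"
python3 - <<'E'
from h import *
s,im=wrist();u,v=map(int,wproj(s,im,[.537,.157,.05]));print(u,v)
b=get_image("side");p,q=map(int,project(b,[.537,.157,.05]))
a=cv2.resize(im["pixels"][max(v-70,0):v+70,u-70:u+70],(400,400),interpolation=3)
c=cv2.resize(b["pixels"][q-35:q+35,p-35:p+35],(400,400),interpolation=3)
cv2.imwrite("pics/f.png",np.hstack([a,c])[:,:,::-1])
E
```

```text
position: [0.5394, 0.1573, 0.1185]
ft_force: [0.0, 0.3, 0.3]
grip_width: 0.7
time: 43.58
position: [0.5306, 0.0617, 0.1231]
ft_force: [0.4, 0.6, 1.0]
275 93
```

View pics/f.png

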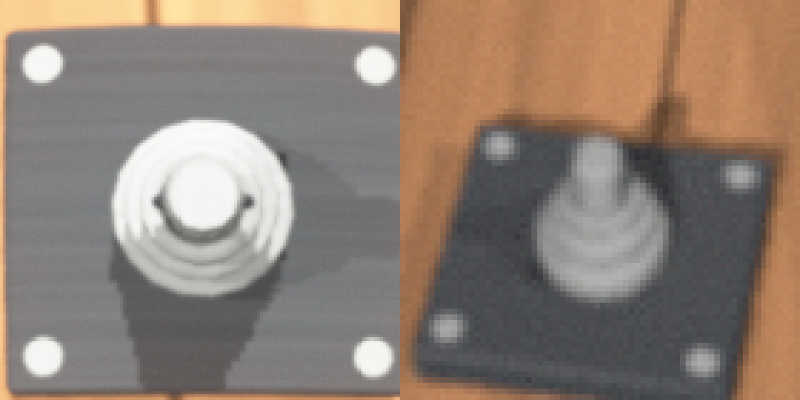

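The final crop shows all three rings stacked flat and stepped around the spindle, largest at the bottom. They centre at about (203,205) in the wrist view and (600,230) in the side view, and the gripper is clear. Handing in.

```bash
python3 -c "
from bench import job
print(job.close_job())"
```

```text
the job is handed in; nothing more can be done
None
```

The large, medium and small rings are on the spindle in that order, flat and fully home by touch and in the last pictures; the highest force I read was about 8 N, and I handed in at about 44 s (no verdict was returned).

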